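Set the hop doser's portion with its thumb lever and release the dose

ROBOT

A 7-joint arm with a two-finger parallel gripper is mounted at the origin on the work surface. World frame = base frame: x ahead of the robot, y to its left, z up, the work surface at z = 0. Lengths are in m, angles in rad, forces in N, time in s.
With the tool pointing down it reaches from about 0.425 to 0.925 m from the base axis. Payload 6.8 kg.
Tool frame: the origin (TCP) lies at the very end of the fingers, on their centre line; the grasp point (between the pads) lies 19 mm behind it; x points along the fingers, y is the direction in which the jaws open and shut, and the axes are right-handed (so a half turn about x gives the same grasp; the last joint's range is limited). The gripper opens to 85 mm and grips with 20 to 120 N. Pads are 22 mm wide; open, the fingers measure 114 mm over their backs; the gripper's body (76 mm by 85 mm) begins 54 mm behind the grasp point. The pads swing forward as they close: fully open they stand 13 mm farther back than shut.
Start: joints at [-1.392, 0.477, 0.022, 1.555, -0.011, 1.109, -0.083], TCP at [0.191, 0.647, 0.231] pointing down, gripper open.
Joint ranges: [-2.96, 2.96], [-0.34, 2.1], [-1.41, 1.46], [0.24, 2.44], [-1.37, 4.51], [0.17, 1.92], [-2.96, 2.96]. Speed limits (rad/s): [2.39, 2.39, 3.14, 3.14, 3.14, 3.14, 3.14].

INTERFACE

Orientations are given as a rotation vector (axis times angle).
In Python, from bench import get_obs, grab_frame, camera_info, hand_in gives the robot as it stands.
- The arm moves only by the tool apply_moves, never from a script. Its argument "series" is text: rows parted by semicolons, each of 7 numbers parted by spaces: the turn, a rotation vector about the tool's x, y, z in rad, then the shift along the tool's x, y, z in m, then the opening, from 0 (shut) to 1 (fully open). In form: wx wy wz tx ty tz hand; .... A call has 1 to 12 rows; each row is the pose to reach, as a shift and turn from the pose commanded when the call began, along the tool's axes at that moment; what a row does not reach only later rows make up. A row lasts 1/8 s, in which the tool goes at most 62.5 mm and 10.7 degrees, less where a joint would pass 70% of its speed; a pose out of reach is approached as far as the arm can. A call with a gripper value outside its range is refused whole. The fingers move at their own pace and stop on an object; "force" is the grip in N (left out, the last holds). Time passes only in rows, so rows that repeat a pose let the fingers close. It gives the time, the measured TCP pose, the force and the opening at its end, in the units of the state.
- get_obs(): the state, without advancing time (a new reading comes with each control period).
- grab_frame(name): name is "scene" or "side" or "wrist"; returns the picture (480x640x3 uint8, blue, green, red); there is no depth.
- camera_info(name): a dict with "fov_y" (degrees; the focal length in pixels is half the picture's height over the tangent of half this angle, whatever the lens; pixels are square), "cx", "cy" (the principal point, pixels), "rvec" (rotation vector, rad) and "tvec" (3), from world to camera coordinates, as OpenCV has them. Camera axes: x right, y down, z forward; pixel columns grow to the right and rows downward; lengths in m; the calibration is good to about 2 mm. A picture is of the moment at which its call begins: read the wrist's pose just before it. camera_info takes no time and is no camera call; for the wrist camera it gives the pose at the moment of the call.
- hand_in(): hands the job in, once; it reports no verdict.
The state is a dict: "clock": time; "joints": joint angles; "qvel": joint speeds; "tau": joint torques, N m; "tcp_pos": TCP position; "orientation": TCP orientation; "contact_force": force on the tool from outside, world axes, zero at the start; "moment": the same for the moment, N m; "grip_width": finger opening in m.
Only numpy, scipy, OpenCV 4.12 (cv2) and the standard library are available. Lean on these libraries where they do the work, as an engineer would, in place of code of your own. Each camera call takes 0.05 s, during which the arm holds its last target.

TASK

Using only its thumb lever, click the hop doser's dial on, one notch per stroke, until the pointer stands at the long bar: count the clicks, because the dial cannot be turned back, and do not lean hard on the lever when it meets its stop. Let the lever come back, then press the doser's plunger fully down and let it rise again, leaving the empty tub under the spout and the other things on the counter where they are.

Things in the scene. Friction and masses are not known exactly. Their poses are not given: they have to be found in the camera images.
- doser: Bench doser, aluminium box 200 mm (x) by 360 mm (y), 120 mm high, fixed. Origin: on the counter under the dial's axis; the box spans x -100..+100, y -155..+205 mm; z up. Its front looks to -x and has a spout at y +145 mm (58 mm out, up to 97 mm high). On top: dial, thumb lever in front, plunger at right (-y), hopper drum 102 mm across at (30, 145) mm, 230 mm high.
- target_bar (a point): Outer middle of the long raised bar on the doser's top, straight behind the dial (+x), 30 mm long, 15 mm high: the target. Short round studs, 11 mm high, 66 mm from the dial's axis, mark other notches.
- dial (a joint): Angle of the black dial (110 mm across, face 144 mm, hub 156 mm above the counter, steel pointer bar on it), rad, growing anticlockwise seen from above; 2.618 has the pointer at the long bar. Notches are 0.524 (30 degrees) apart and lie up to 0.16 to either side of studs and bar. It turns only anticlockwise, one notch per lever stroke; it starts 2 to 5 notches short.
- lever (a joint): Angle of the thumb lever about the dial's axis, rad, 0 at rest, growing anticlockwise from above; a light spring returns it. A stroke: free play (0.04 to 0.37), then load from a detent (2 to 4 N at the post), a click 0.27 rad later, and about 0.04 after that a firm rubbery stop (5 N per mm). Where the stop lies (0.33 to 0.70 rad) differs at each start and does not show: feel for it.
- lever_top (a point): Centre of the top of the lever's upright thumb post, 18 mm across, 121 to 166 mm above the counter, 100 mm from the dial's axis; at rest at (-94, +34) mm in the doser's frame. Push it from its +y side, sideways towards -y, on a circle round the axis. A push of 8 N has surely reached the stop; over 16 N strains it. It must come back within 0.03 rad of rest to catch the next notch.
- plunger (a joint): Travel of the plunger, m: 0 up, 0.008 fully down; a spring (6 N when fully down) lifts it.
- plunger_top (a point): Centre of the top of the plunger, a steel button 30 mm across on the doser's top, at (-10, -115) mm in the doser's frame, pressed straight down.
- spout_tub: Empty clear square tub, 105 mm by 105 mm, 52 mm high, loose, standing under the spout in front of the doser. Origin: centre of its underside. It stays there.
- hops_tub: The same kind of tub with hop pellets, a bystander. Origin: centre of its underside.
- flower_tub: The same kind of tub, a bystander. Origin: centre of its underside.
- big_jar: Dark blue jar, 110 mm across, 140 mm high, a bystander. Origin: centre of its underside.
- spoon: Steel spoon lying on the counter, a bystander.
- bowl: White bowl, 120 mm across, 50 mm high, a bystander. Origin: centre of its underside.
- weight: Small brass weight, 32 mm across, 42 mm high, a bystander. Origin: centre of its underside.

How it is judged:
By the outcome, as a careful person would: the job done as asked, in the order asked, and still so for the second after the job is handed in, with the robot touching nothing.
It also fails if it takes over 61 s, if anything falls off the work surface, if the arm or the gripper's body presses on something with over 40 N, if the wrist force passes 120 N, or if a joint passes its speed limit or range.

## Working session

There is one attempt and no reset: what is moved stays moved. The work goes in short steps, Python scripts to look and compute and a tool call to move; the robot and the scene stay as the last step left them, time stands still between calls to the robot, and variables do not carry over. Pictures are saved under pics/ and viewed, and the job is handed in when it is done.

Besides the shell and the picture viewer there is one more tool, called after "Call:" by a JSON object that holds its "api" and its "payload". apply_moves: Moves the arm, as the interface text tells. Its arguments: {"type":"object","properties":{"series":{"type":"string"},"force":{"type":"number"}},"required":["series"]}

```bash
ls; mkdir -p pics
python3 - <<'E'
from bench import *
import cv2
o=get_obs();print(o)
for n in("scene","side","wrist"):
    i=camera_info(n);print(n,i);cv2.imwrite(f"pics/{n}0.png",grab_frame(n))
E
```

```text
pics
{'clock': 0.0, 'joints': array([-1.39209467,  0.47777653,  0.02236381,  1.55648847, -0.01150938,
        1.10928552, -0.08304938]), 'qvel': array([-2.77111932e-04,  1.12765849e-03, -7.31790139e-04, -1.24091953e-03,
       -3.13914544e-04,  9.47364129e-06,  1.05012049e-04]), 'tau': array([ 2.38128911e-05, -5.96457803e+01,  1.60783600e+00, -2.81192708e+01,
        1.24084359e-02,  9.52425442e-03,  1.90153071e-05]), 'tcp_pos': array([0.190804  , 0.64683907, 0.23032635]), 'orientation': array([ 0.22364392,  1.55917556, -0.22651906]), 'contact_force': array([-0.34207947,  0.38668382, -0.30394162]), 'moment': array([ 0.05503019,  0.03906182, -0.03290817]), 'grip_width': 0.08513815771658506}
scene {'fov_y': 50.550477349883, 'cx': 316.57807182376837, 'cy': 241.39058746222364, 'rvec': array([ 1.11334859,  2.63786178, -0.68386715]), 'tvec': array([ 0.34384178, -0.25523619,  1.44016113])}
side {'fov_y': 54.75703118935826, 'cx': 330.0703342090148, 'cy': 241.95276072487582, 'rvec': array([ 2.39281411, -0.4429797 ,  0.18022191]), 'tvec': array([-0.47414691,  0.19857191,  1.19502591])}
wrist {'fov_y': 67.80147424076578, 'cx': 318.8891450133142, 'cy': 235.56709647577338, 'rvec': array([-2.30227903, -1.72007394, -0.27450764]), 'tvec': array([-0.67542525, -0.04120352,  0.38083944])}
```

View pics/scene0.png

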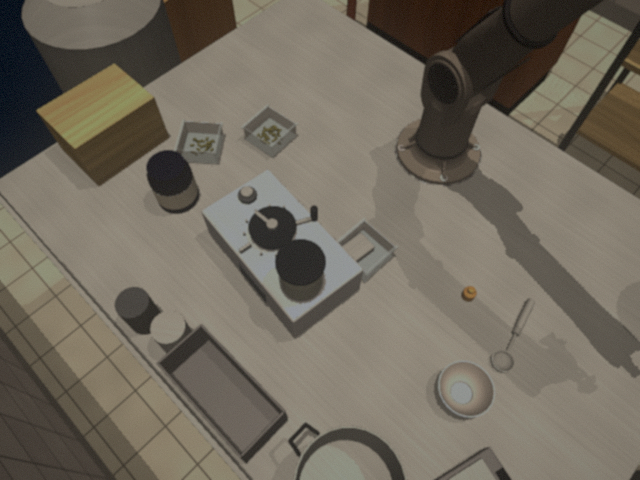

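View pics/side0.png

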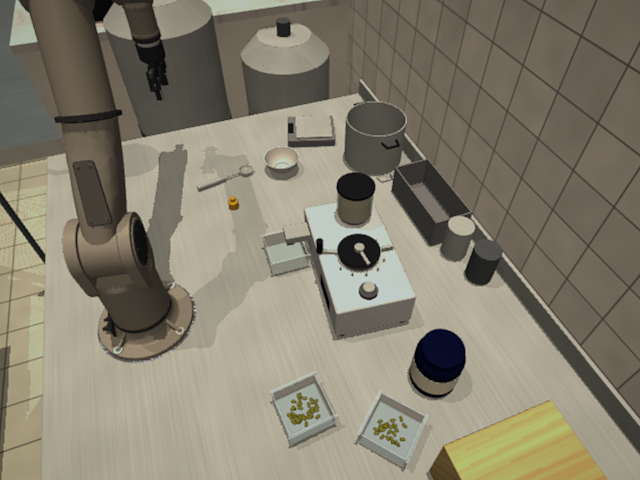

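View pics/wrist0.png

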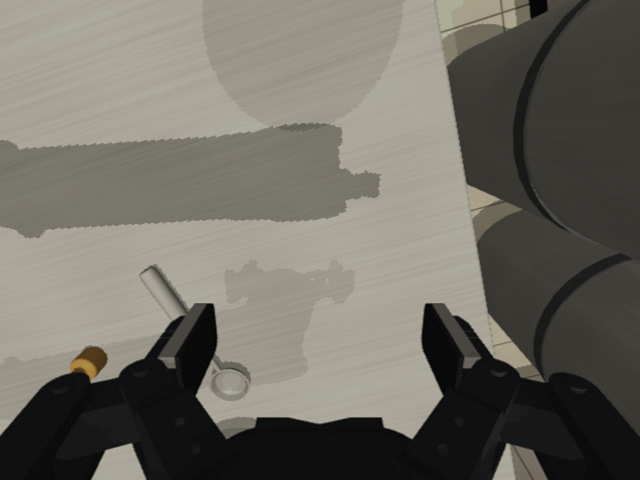

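The scene camera shows the doser at about (280,250), the side camera at about (358,265). The lever post is at (314,213) in scene and (320,245) in side. I'll enlarge both.

Run:
```python
import cv2
a=cv2.imread("pics/scene0.png")[165:340,190:405];cv2.imwrite("pics/sc1.png",cv2.resize(a,None,fx=3.4,fy=3.4,interpolation=cv2.INTER_CUBIC))
a=cv2.imread("pics/side0.png")[165:340,255:425];cv2.imwrite("pics/sd1.png",cv2.resize(a,None,fx=3.4,fy=3.4,interpolation=cv2.INTER_CUBIC))
```

```text
(no output)
```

View pics/sc1.png

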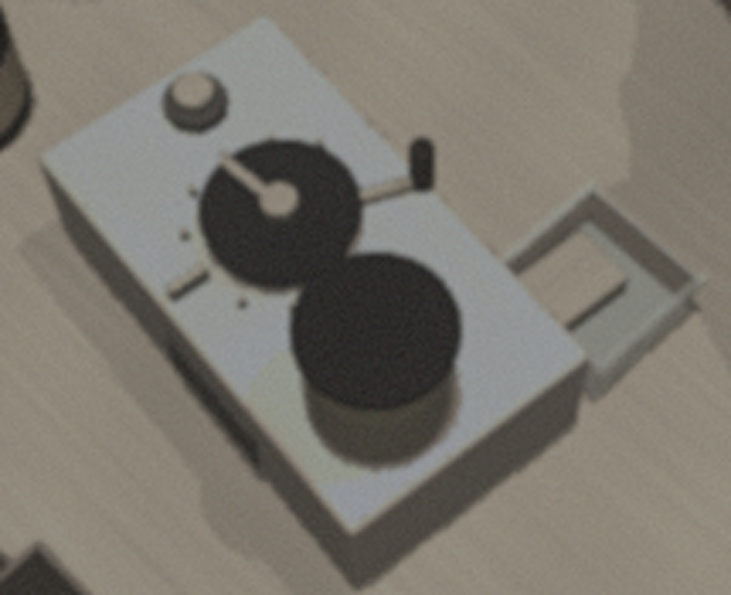

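View pics/sd1.png

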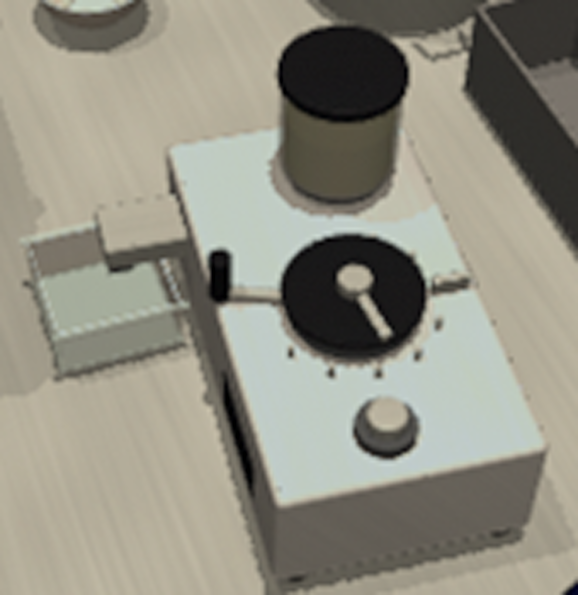

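```bash
cat > h.py <<'E'
import numpy as np,cv2
from bench import *
from scipy.optimize import least_squares
def K(i):
    f=240/np.tan(np.radians(i["fov_y"])/2);return np.array([[f,0,i["cx"]],[0,f,i["cy"]],[0,0,1.]])
def proj(i,P):return cv2.projectPoints(np.atleast_2d(P).astype(float),i["rvec"],i["tvec"],K(i),None)[0][:,0]
def ray(i,uv,z):
    R=cv2.Rodrigues(i["rvec"])[0];c=-R.T@i["tvec"]
    d=R.T@np.linalg.inv(K(i))@np.array([uv[0],uv[1],1.]);return c+d*(z-c[2])/d[2]
def w(p,P):
    c,s=np.cos(p[2]),np.sin(p[2]);P=np.atleast_2d(P)
    return np.c_[p[0]+c*P[:,0]-s*P[:,1],p[1]+s*P[:,0]+c*P[:,1],P[:,2]]
E
python3 - <<'E'
from h import *
S=camera_info("scene");D=camera_info("side")
sc=lambda u,v:(u/3.4+190,v/3.4+165)
sd=lambda u,v:(u/3.4+255,v/3.4+165)
m=[(S,sc(265,18),(-.1,-.155,.12)),(S,sc(43,157),(.1,-.155,.12)),(S,sc(350,532),(.1,.205,.12)),(S,sc(585,358),(-.1,.205,.12)),
(D,sd(170,150),(-.1,.205,.12)),(D,sd(280,505),(-.1,-.155,.12)),(D,sd(545,445),(.1,-.155,.12)),
(S,sc(280,198),(0,0,.156)),(D,sd(354,278),(0,0,.156)),(S,sc(195,88),(-.01,-.115,.143)),(D,sd(387,415),(-.01,-.115,.143))]
n=8
def r(p,k=None):return np.concatenate([proj(i,w(p,P))[0]-uv for i,uv,P in m[:9]])
s=least_squares(r,[.7,0,0],loss="soft_l1");print(s.x);print(s.fun.reshape(-1,2).round(1))
p=s.x
for i,uv in((S,sc(280,198)),(S,sc(228,160)),(D,sd(354,278)),(D,sd(384,332))):
    q=ray(i,uv,.153);print(q)
for i,a,b in((S,sc(280,198),sc(228,160)),(D,sd(354,278),sd(386,334))):
    a=ray(i,a,.156);b=ray(i,b,.15);print("ptr",np.arctan2(*(b-a)[1::-1])-p[2])
for nme,i,uv,z in(("post",S,sc(424,145),.166),("post",D,sd(220,257),.166),("plg",S,sc(195,88),.14),("plg",D,sd(387,415),.14),("plg",S,sc(195,88),.15),("plg",D,sd(387,415),.15)):
    print(nme,ray(i,uv,z))
print(w(p,[(-.094,.034,.166),(-.01,-.115,.14),(.085,0,.135)]))
E
```

```text
[ 0.55034012 -0.08618375 -0.11986915]
[[-0.1 -2.3]
 [-3.3 -0.5]
 [-0.4  2.3]
 [ 2.1 -0.6]
 [-2.1 -2.2]
 [-1.7  0. ]
 [ 1.4  0.4]
 [-0.9  0.6]
 [-0.4 -0.7]]
[ 0.54675975 -0.08725936  0.153     ]
[ 0.55064268 -0.13387291  0.153     ]
[ 0.55156292 -0.08620397  0.153     ]
[ 0.5513471  -0.14046193  0.153     ]
ptr -1.4165433612878398
ptr -1.39824199432459
post [ 0.45633166 -0.04223838  0.166     ]
post [ 0.46238976 -0.04271852  0.166     ]
plg [ 0.5218556  -0.20108812  0.14      ]
plg [ 0.52805632 -0.19946026  0.14      ]
plg [ 0.52570002 -0.19507785  0.15      ]
plg [ 0.52442314 -0.20570319  0.15      ]
[[ 0.46108043 -0.04118699  0.166     ]
 [ 0.52665991 -0.19916272  0.14      ]
 [ 0.63473018 -0.09634825  0.135     ]]
```

```bash
cat >> h.py <<'E'
from scipy.spatial.transform import Rotation as Ro
P0=(.5503,-.0862,-.1199)
def rel(pos,R):
    o=get_obs();R0=Ro.from_rotvec(o["orientation"])
    return (R0.inv()*R).as_rotvec(),R0.inv().apply(np.array(pos)-o["tcp_pos"])
def down(yaw): # tool x down, tool y at angle yaw
    x=np.array([0,0,-1.]);y=np.array([np.cos(yaw),np.sin(yaw),0]);return Ro.from_matrix(np.c_[x,y,np.cross(x,y)])
E
python3 - <<'E'
from h import *
o=get_obs();print(Ro.from_rotvec(o["orientation"]).as_matrix().round(3))
pos=w(P0,(-.097,.075,.30))[0];print(pos)
for k in range(4):
    print(k,rel(pos,down(P0[2]+k*np.pi/2)))
E
```

```text
[[-0.     0.283  0.959]
 [-0.001  0.959 -0.283]
 [-1.    -0.001  0.   ]]
[ 4.62967371e-01 -1.36001036e-04  3.00000000e-01]
0 (array([1.40395611e+00, 1.04644933e-03, 1.10047409e-03]), array([-0.06865595, -0.54384073,  0.44407283]))
1 (array([-1.66839948e-01, -3.51810366e-05,  1.39808102e-03]), array([-0.06865595, -0.54384073,  0.44407283]))
2 (array([-1.73763599e+00, -1.15183137e-03,  1.09528537e-03]), array([-0.06865595, -0.54384073,  0.44407283]))
3 (array([2.97475199e+00, 2.08430956e-03, 5.24491570e-05]), array([-0.06865595, -0.54384073,  0.44407283]))
```

Call:
{"api": "apply_moves", "payload": {"series": "0.12 0 0 -0.006 -0.035 0.049 0; 0.24 0 0 -0.012 -0.072 0.097 0; 0.36 0 0 -0.018 -0.11 0.144 0", "force": 40}}

```text
clock: 0.52
tcp_pos: [0.299, 0.4994, 0.2492]
orientation: [0.509, 1.51, -0.51]
contact_force: [1.2, 0.5, -0.3]
grip_width: 0.0325
```

Run:
```python
from h import *
o=get_obs();print(o)
pos=w(P0,(-.097,.075,.30))[0]
print(rel(pos,down(P0[2])))
i=camera_info("wrist");R=cv2.Rodrigues(i["rvec"])[0];c=-R.T@i["tvec"];T=Ro.from_rotvec(o["orientation"]);print("cam in tool",T.inv().apply(c-o["tcp_pos"]),T.inv().apply(R[2]))
```

```text
{'clock': 0.525, 'joints': array([-1.24728877,  0.30749557,  0.13590441,  1.77127724, -0.04670086,
        1.06626939, -0.17518526]), 'qvel': array([ 0.40368781, -0.41222104,  0.33206534,  0.47973425, -0.0707243 ,
       -0.06611936, -0.19552188]), 'tau': array([-4.04058829e+00, -4.50601602e+01,  1.71388434e-01, -2.77075803e+01,
       -4.17052035e-02,  2.33399738e-01,  2.42357450e-01]), 'tcp_pos': array([0.29899866, 0.49941155, 0.24918595]), 'orientation': array([ 0.50928836,  1.50996624, -0.50983116]), 'contact_force': array([ 1.23367125,  0.48697263, -0.30644241]), 'moment': array([ 0.04567104, -0.05564213,  0.0058853 ]), 'grip_width': 0.03247107307128041}
(array([1.03980008e+00, 3.34981866e-04, 1.59467241e-04]), array([-0.0506397 , -0.29807679,  0.43312978]))
cam in tool [-0.1436609   0.00132806 -0.07971561] [9.50087449e-01 5.32216294e-04 3.11983263e-01]
```

Call:
{"api": "apply_moves", "payload": {"series": "0.104 0 0 -0.005 -0.022 0.049 0; 0.208 0 0 -0.01 -0.045 0.097 0; 0.312 0 0 -0.015 -0.07 0.144 0; 0.416 0 0 -0.02 -0.096 0.189 0; 0.52 0 0 -0.025 -0.124 0.233 0; 0.624 0 0 -0.03 -0.156 0.276 0; 0.728 0 0 -0.035 -0.189 0.317 0; 0.832 0 0 -0.04 -0.223 0.356 0; 0.936 0 0 -0.045 -0.26 0.395 0; 1.04 0 0 -0.051 -0.298 0.433 0; 1.04 0 0 -0.051 -0.298 0.433 0; 1.04 0 0 -0.051 -0.298 0.433 0"}}

```text
clock: 2.02
tcp_pos: [0.4637, 0.0031, 0.3001]
orientation: [1.294, 1.153, -1.294]
contact_force: [0.5, 1.0, -0.0]
grip_width: 0.0004
```

Run:
```python
from h import *
o=get_obs();print(o["joints"],o["tcp_pos"],o["contact_force"],o["grip_width"])
print(rel(w(P0,(-.097,.075,.30))[0],down(P0[2])))
f=grab_frame("wrist");cv2.imwrite("pics/w1.png",f)
np.save("w1.npy",o["tcp_pos"])
i=camera_info("wrist")
for n,P in dict(post=(-.094,.034,.166),hub=(0,0,.156),bar=(.075,0,.135),plg=(-.01,-.115,.143)).items(): print(n,proj(i,w(P0,P)))
```

```text
[-0.72504572  0.03719044  0.61225466  1.98226796 -0.02417584  1.12931408
 -0.21797416] [0.46366277 0.00305933 0.30011738] [ 0.50168154  1.03379015 -0.02895553] 0.0003568651442068714
(array([ 0.00470386, -0.00040175,  0.00041893]), array([ 0.00011621, -0.00032346,  0.00325413]))
post [[320.76718334 274.77154127]]
hub [[424.29657326 305.11180026]]
bar [[496.15571673 294.65190458]]
plg [[400.43897609 397.25491909]]
```

View pics/w1.png

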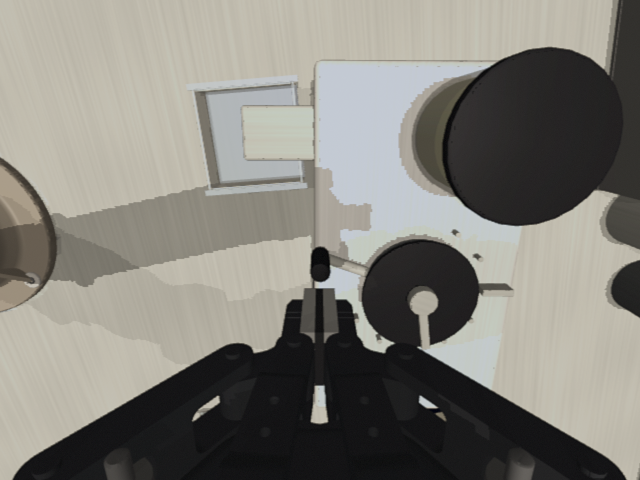

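The wrist view shows the post top at about (320,271), the hub at (424,301), the pointer end at (424,346), and the bar from (480,289) to (513,290). I'll refine the pose and the dial angle from these.

Run:
```python
from h import *
a=cv2.imread("pics/w1.png")[220:370,300:530];cv2.imwrite("pics/w1z.png",cv2.resize(a,None,fx=3.4,fy=3.4,interpolation=cv2.INTER_CUBIC))
i=camera_info("wrist")
m=[((317,61),(-.1,.205,.12)),((424,300.5),(0,0,.156)),((320,271),(-.094,.034,.166)),((482,289),(.0,0,0))]
for uv,P in m[:3]:
    q=ray(i,uv,P[2]);print(q[:2],(q-w(P0,P)[0])[:2].round(4))
h=ray(i,(424,300.5),.156)
t=ray(i,(424,346),.15)
b=ray(i,(512,290),.135)
g=lambda d:np.arctan2(d[1],d[0])
print("ptr",g(t-h),"bar",g(b-h),"diff",g(t-h)-g(b-h),np.linalg.norm(b-h),np.linalg.norm(t-h))
# plunger, studs
for uv in((456,232),(477,256),(472,321),(379,339),(357,317)):
    q=ray(i,uv,.131)-h;print("stud",g(q)-P0[2],np.hypot(*q[:2]))
```

```text
[0.47744878 0.1289875 ] [ 0.0019 -0.0003]
[ 0.55014247 -0.08148049] [-0.0002  0.0047]
[ 0.46078956 -0.03766782] [-0.0003  0.0035]
ptr -1.5623541147811746 bar -0.11585375680231584 diff -1.4465003579788587 0.09250690764615153 0.05298981569763993
stud 1.074608500678506 0.06481382284585173
stud 0.5592097695147797 0.06313028850338556
stud -0.5535144905097047 0.06874682104983931
stud -2.0946294455951855 0.06646676617008744
stud -2.6241551827802363 0.06514280166681398
```

View pics/w1z.png

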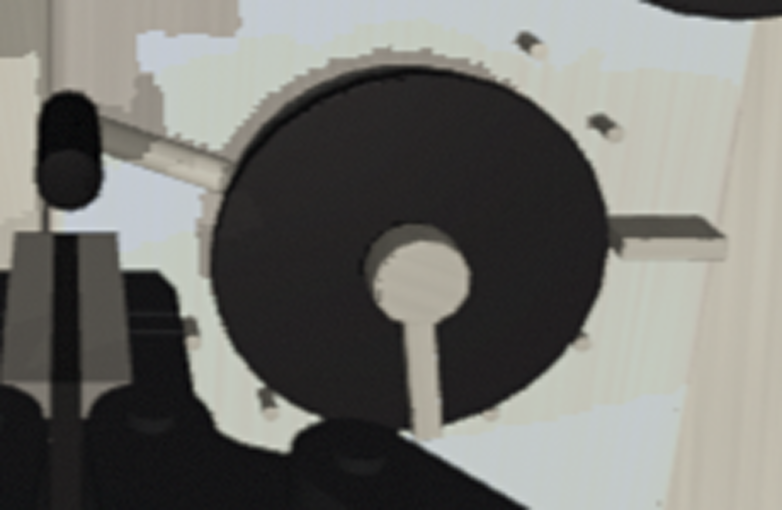

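Call:
{"api": "apply_moves", "payload": {"series": "0 0 0 0.05 0 0 0; 0 0 0 0.1 0 0 0; 0 0 0 0.14 0 0.002 0; 0 0 0 0.16 0 0.003 0; 0 0 0 0.16 0 0.003 0; 0 0 0 0.16 0 0.003 0; 0 0 0 0.16 0 0.003 0"}}

```text
clock: 2.95
tcp_pos: [0.4644, 0.0, 0.1413]
orientation: [1.295, 1.152, -1.292]
contact_force: [0.3, 0.2, -0.1]
grip_width: 0.0002
```

```bash
cat > st.py <<'E'
from h import *
P0=(.5503,-.0835,-.1199)
o=get_obs();T=Ro.from_rotvec(o["orientation"])
c,s=np.cos(P0[2]),np.sin(P0[2]);d=o["tcp_pos"]-np.array([P0[0],P0[1],0])
D=np.array([c*d[0]+s*d[1],-s*d[0]+c*d[1],d[2]])
print("doser-frame tcp",D.round(4),"F tool",T.inv().apply(o["contact_force"]).round(2),"F",o["contact_force"].round(2),o["clock"])
E
python3 st.py;python3 st.py
```

```text
doser-frame tcp [-0.0953  0.0727  0.1413] F tool [ 0.06  0.29 -0.28] F [ 0.32  0.24 -0.06] 2.95
doser-frame tcp [-0.0953  0.0727  0.1413] F tool [ 0.06  0.29 -0.28] F [ 0.32  0.24 -0.06] 2.95
```

Call:
{"api": "apply_moves", "payload": {"series": "0 0 0 0 -0.001 0.008 0; 0 0 0 0 -0.002 0.014 0; 0 0 0 0 -0.002 0.02 0; 0 0 0 0 -0.002 0.026 0; 0 0 0 0 -0.002 0.032 0; 0 0 0 0 -0.002 0.038 0; 0 0 0 0 -0.002 0.038 0"}}

```text
clock: 3.82
tcp_pos: [0.4571, -0.0386, 0.1403]
orientation: [1.295, 1.151, -1.295]
contact_force: [0.1, -0.3, -1.1]
grip_width: 0.0003
```

```bash
python3 st.py
```

```text
doser-frame tcp [-0.0979  0.0334  0.1403] F tool [1.07 0.14 0.3 ] F [ 0.1  -0.32 -1.07] 3.825
```

Call:
{"api": "apply_moves", "payload": {"series": "0 0 0 0 0 0.003 0; 0 0 0 0 0 0.006 0; 0 0 0 0 0 0.008 0; 0 0 0 0 0 0.01 0; 0 0 0 0 0 0.01 0"}}

```text
clock: 4.45
tcp_pos: [0.456, -0.0482, 0.1403]
orientation: [1.294, 1.152, -1.294]
contact_force: [0.3, 1.6, -0.4]
grip_width: 0.0001
```

```bash
python3 st.py;python3 - <<'E'
from h import *
cv2.imwrite("pics/w2.png",grab_frame("wrist"))
E
```

```text
doser-frame tcp [-0.0979  0.0238  0.1403] F tool [ 0.38  0.13 -1.58] F [ 0.31  1.55 -0.38] 4.45
```

View pics/w2.png

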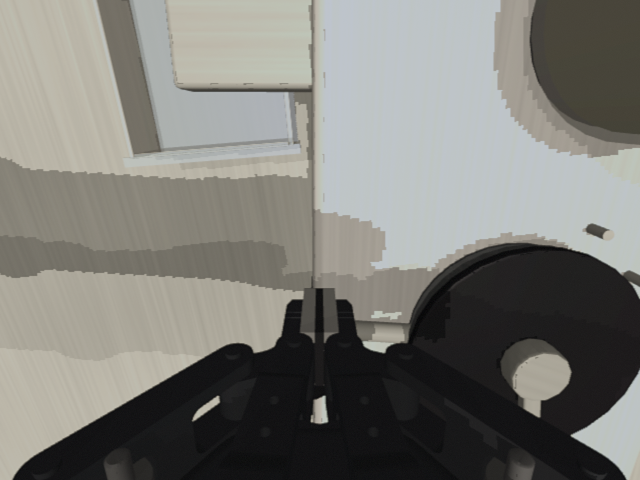

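The lever has moved and its arm shows beside the finger at about (380,330). I'll go on in small steps.

Call:
{"api": "apply_moves", "payload": {"series": "0 0 0 0 0 0.001 0; 0 0 0 0 0 0.002 0; 0 0 0 0 0 0.002 0"}}

```text
clock: 4.88
tcp_pos: [0.4557, -0.0501, 0.1403]
orientation: [1.294, 1.152, -1.294]
contact_force: [-0.5, 0.4, 1.3]
grip_width: -0.0002
```

Call:
{"api": "apply_moves", "payload": {"series": "0 0 0 0 0 0.001 0; 0 0 0 0 0 0.002 0; 0 0 0 0 0 0.002 0"}}

```text
clock: 5.25
tcp_pos: [0.4555, -0.0521, 0.1403]
orientation: [1.294, 1.152, -1.294]
contact_force: [-0.8, 1.7, -0.4]
grip_width: 0.0003
```

Call:
{"api": "apply_moves", "payload": {"series": "0 0 0 0 0 0.001 0; 0 0 0 0 0 0.002 0; 0 0 0 0 0 0.002 0"}}

```text
clock: 5.62
tcp_pos: [0.4553, -0.0541, 0.1403]
orientation: [1.294, 1.152, -1.294]
contact_force: [-1.1, 1.1, -0.7]
grip_width: -0.0
```

```bash
python3 st.py
```

```text
doser-frame tcp [-0.0978  0.0178  0.1403] F tool [ 0.71 -1.24 -0.99] F [-1.12  1.13 -0.71] 5.625
```

Call:
{"api": "apply_moves", "payload": {"series": "0 0 0 0 0 0.0015 0; 0 0 0 0 0 0.003 0; 0 0 0 0 0 0.003 0"}}

```text
clock: 6.0
tcp_pos: [0.4549, -0.0571, 0.1403]
orientation: [1.294, 1.152, -1.294]
contact_force: [-0.3, 1.0, 0.5]
grip_width: -0.0006
```

Call:
{"api": "apply_moves", "payload": {"series": "0 0 0 0 0 0.001 0; 0 0 0 0 0 0.002 0; 0 0 0 0 0 0.002 0"}}

```text
clock: 6.38
tcp_pos: [0.4547, -0.059, 0.1403]
orientation: [1.294, 1.152, -1.294]
contact_force: [-0.3, 1.2, -0.5]
grip_width: 0.0
```

Call:
{"api": "apply_moves", "payload": {"series": "0 0 0 0 0 0.001 0; 0 0 0 0 0 0.002 0; 0 0 0 0 0 0.002 0"}}

```text
clock: 6.75
tcp_pos: [0.4545, -0.061, 0.1403]
orientation: [1.294, 1.152, -1.294]
contact_force: [-1.3, 0.4, 1.3]
grip_width: -0.0002
```

```bash
python3 st.py
```

```text
doser-frame tcp [-0.0978  0.0109  0.1403] F tool [-1.33 -1.37 -0.23] F [-1.33  0.39  1.33] 6.75
```

Run:
```python
from h import *
a=grab_frame("side")[165:340,255:425];b=grab_frame("wrist")[220:440,260:640]
cv2.imwrite("pics/a3.png",np.hstack([cv2.resize(a,(388,400),interpolation=cv2.INTER_CUBIC),cv2.resize(b,(400,400*220//380*1),interpolation=cv2.INTER_CUBIC)]) if 0 else cv2.resize(a,None,fx=3.4,fy=3.4,interpolation=cv2.INTER_CUBIC));cv2.imwrite("pics/b3.png",b)
```

```text
(no output)
```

View pics/a3.png

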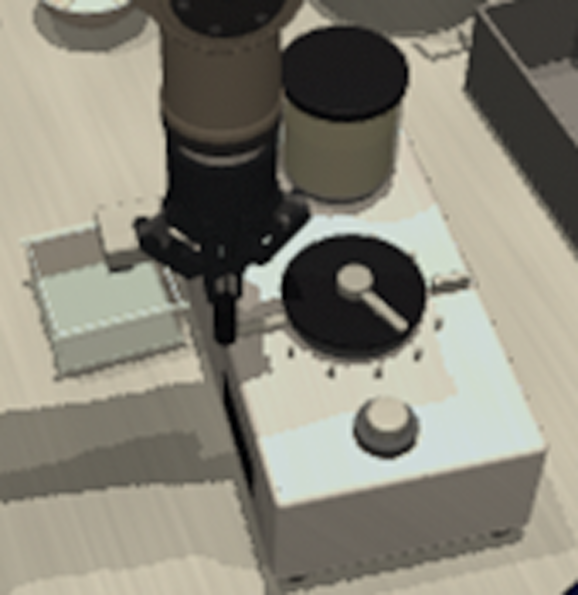

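View pics/b3.png

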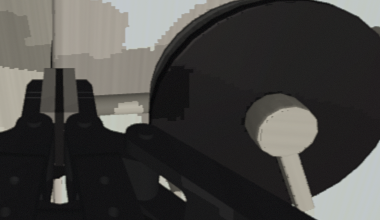

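Run:
```python
from h import *
D=camera_info("side");sd=lambda u,v:(u/3.4+255,v/3.4+165)
h=ray(D,sd(354,278),.156)
for t in((387,334),(404,328)):
    q=ray(D,sd(*t),.15)-h;print(np.arctan2(q[1],q[0])+.12)
```

```text
-1.3855534769080444
-1.1297232186835444
```

Call:
{"api": "apply_moves", "payload": {"series": "0 0 0 0 0 0.001 0; 0 0 0 0 0 0.001 0"}}

```text
clock: 7.1
tcp_pos: [0.4543, -0.062, 0.1403]
orientation: [1.294, 1.152, -1.294]
contact_force: [-0.4, 0.8, 0.2]
grip_width: -0.0003
```

Call:
{"api": "apply_moves", "payload": {"series": "0 0 0 0 0 0.001 0; 0 0 0 0 0 0.001 0"}}

```text
clock: 7.35
tcp_pos: [0.4543, -0.0628, 0.1403]
orientation: [1.294, 1.152, -1.294]
contact_force: [-1.0, 1.2, -0.1]
grip_width: -0.0001
```

Call:
{"api": "apply_moves", "payload": {"series": "0 0 0 0 0 0.001 0; 0 0 0 0 0 0.001 0"}}

```text
clock: 7.6
tcp_pos: [0.4542, -0.0636, 0.1403]
orientation: [1.294, 1.152, -1.294]
contact_force: [-0.9, 2.9, -0.5]
grip_width: -0.0003
```

```bash
python3 st.py;python3 - <<'E'
from h import *
a=grab_frame("side")[220:290,310:410];cv2.imwrite("pics/a4.png",cv2.resize(a,None,fx=5,fy=5,interpolation=cv2.INTER_CUBIC))
E
```

```text
doser-frame tcp [-0.0978  0.0083  0.1403] F tool [ 0.53 -1.23 -2.82] F [-0.89  2.94 -0.53] 7.6
```

View pics/a4.png

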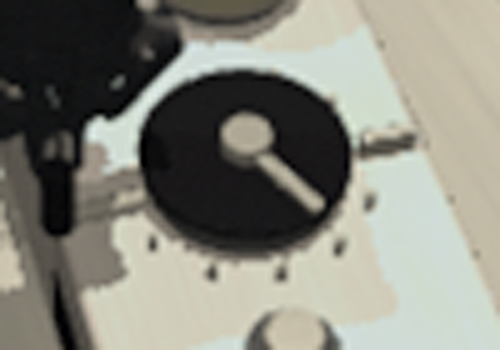

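Call:
{"api": "apply_moves", "payload": {"series": "0 0 0 0 0 0.001 0; 0 0 0 0 0 0.001 0"}}

```text
clock: 7.9
tcp_pos: [0.4541, -0.0643, 0.1403]
orientation: [1.294, 1.153, -1.294]
contact_force: [0.6, 5.2, 0.6]
grip_width: 0.0
```

```bash
python3 st.py
cat > dial.py <<'E'
from h import *
import sys
f=grab_frame("side");cv2.imwrite("pics/%s.png"%sys.argv[1],cv2.resize(f[220:290,310:410],None,fx=5,fy=5,interpolation=cv2.INTER_CUBIC))
# pointer: bright px within the dial disc at z=.15, radius 20..50mm
D=camera_info("side");P=(.5503,-.0845,-.1199)
g=cv2.cvtColor(f,cv2.COLOR_BGR2GRAY)
A=np.arange(-180,180,1);val=[]
for a in A:
    uv=proj(D,np.array([[P[0]+r*np.cos(np.radians(a)),P[1]+r*np.sin(np.radians(a)),.148] for r in np.linspace(.02,.046,14)])).astype(np.float32)
    val.append(cv2.remap(g,uv[:,:1],uv[:,1:],cv2.INTER_LINEAR).mean())
val=np.array(val);k=val>(val.max()+np.median(val))/2
print("dial rel bar rad",round(np.radians(np.average(A[k],weights=val[k]))-P[2],3),"spread",A[k].min(),A[k].max(),val.max())
E
python3 dial.py d1
```

```text
doser-frame tcp [-0.0978  0.0075  0.1403] F tool [-0.57  0.   -5.2 ] F [0.6  5.17 0.57] 7.9
dial rel bar rad -1.118 spread -79 -63 170.0
```

```bash
sed -i 's/^f=grab_frame("side")/f=cv2.imread(sys.argv[2]) if len(sys.argv)>2 else grab_frame("side")/' dial.py; python3 dial.py d0 pics/side0.png; python3 dial.py d2
```

```text
dial rel bar rad -1.389 spread -94 -79 178.07142857142858
dial rel bar rad -1.118 spread -79 -63 169.85714285714286
```

View pics/d2.png

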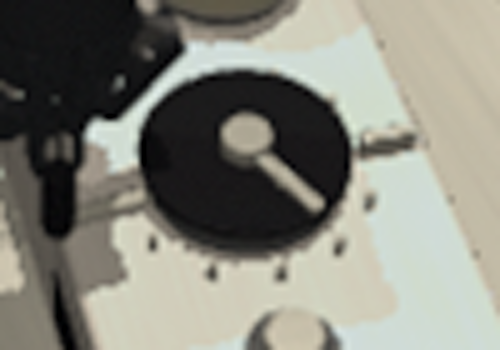

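Call:
{"api": "apply_moves", "payload": {"series": "0 0 0 0 0 0.001 0; 0 0 0 0 0 0.001 0"}}

```text
clock: 8.25
tcp_pos: [0.454, -0.0648, 0.1403]
orientation: [1.294, 1.154, -1.293]
contact_force: [-0.6, 5.6, 0.5]
grip_width: 0.0001
```

```bash
python3 st.py; python3 dial.py d3
```

```text
doser-frame tcp [-0.0978  0.007   0.1403] F tool [-0.47 -1.22 -5.47] F [-0.58  5.57  0.48] 8.25
dial rel bar rad -1.118 spread -79 -63 170.14285714285714
```

Call:
{"api": "apply_moves", "payload": {"series": "0 0 0 0 0 0.001 0; 0 0 0 0 0 0.001 0"}}

```text
clock: 8.55
tcp_pos: [0.454, -0.0653, 0.1403]
orientation: [1.295, 1.154, -1.293]
contact_force: [-1.0, 8.7, 1.6]
grip_width: -0.0001
```

```bash
python3 st.py; python3 dial.py d4
```

```text
doser-frame tcp [-0.0978  0.0065  0.1403] F tool [-1.55 -1.99 -8.58] F [-1.    8.75  1.56] 8.55
dial rel bar rad -1.118 spread -79 -63 170.14285714285714
```

Call:
{"api": "apply_moves", "payload": {"series": "0 0 0 0 0 -0.015 0; 0 0 0 0 0 -0.03 0; 0 0 0 0 0 -0.045 0; 0 0 0 0 0 -0.057 0; 0 0 0 0 0 -0.06 0; 0 0 0 0 0 -0.06 0; 0 0 0 0 0 -0.06 0"}}

```text
clock: 9.48
tcp_pos: [0.4606, -0.0078, 0.1403]
orientation: [1.295, 1.152, -1.295]
contact_force: [-1.3, 0.4, 0.2]
grip_width: 0.0001
```

```bash
python3 st.py; python3 dial.py d5;python3 - <<'E'
from h import *
cv2.imwrite("pics/w5.png",grab_frame("wrist"))
E
```

```text
doser-frame tcp [-0.0981  0.0644  0.1403] F tool [-0.16 -1.3  -0.21] F [-1.27  0.36  0.16] 9.475
dial rel bar rad -1.118 spread -79 -63 171.14285714285714
```

View pics/w5.png

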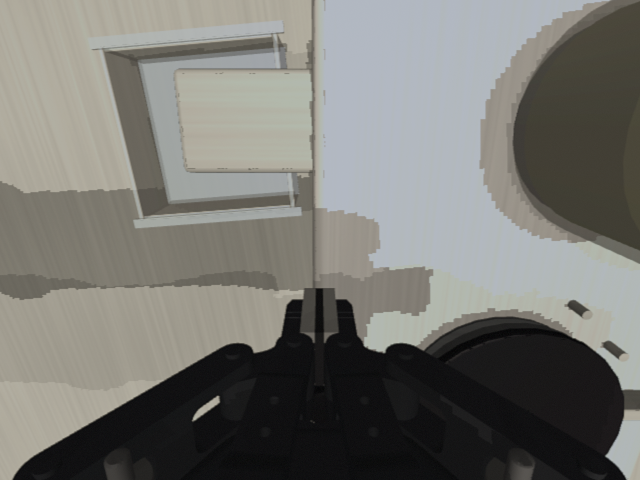

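View pics/d5.png

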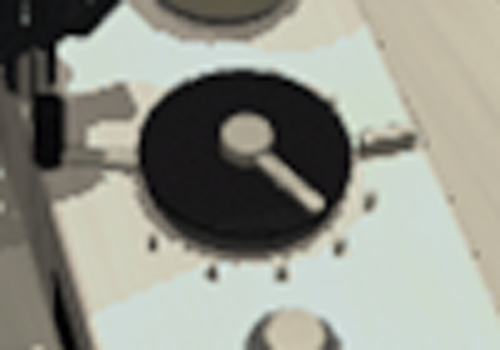

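The lever is back at rest, but the dial appears to have turned only about 0.27 rad. I'll rise and measure it from the same viewpoint as before.

Call:
{"api": "apply_moves", "payload": {"series": "0 0 0 -0.05 0 0 0; 0 0 0 -0.1 0 -0.004 0; 0 0 0 -0.15 0 -0.008 0; 0 0 0 -0.16 0 -0.008 0; 0 0 0 -0.16 0 -0.008 0"}}

```text
clock: 10.2
tcp_pos: [0.4617, 0.0005, 0.3004]
orientation: [1.295, 1.152, -1.293]
contact_force: [0.2, 0.4, -0.0]
grip_width: 0.0002
```

```bash
python3 st.py; python3 dial.py d6;python3 - <<'E'
from h import *
f=grab_frame("wrist");cv2.imwrite("pics/w6.png",f);i=camera_info("wrist")
import pickle;pickle.dump(i,open("w6.pkl","wb"))
cv2.imwrite("pics/w6z.png",cv2.resize(f[220:370,300:530],None,fx=3.4,fy=3.4,interpolation=cv2.INTER_CUBIC))
E
```

```text
doser-frame tcp [-0.098   0.0728  0.3004] F tool [ 0.02  0.2  -0.4 ] F [ 0.25  0.38 -0.02] 10.2
dial rel bar rad -1.118 spread -79 -63 163.35714285714286
```

View pics/w6z.png

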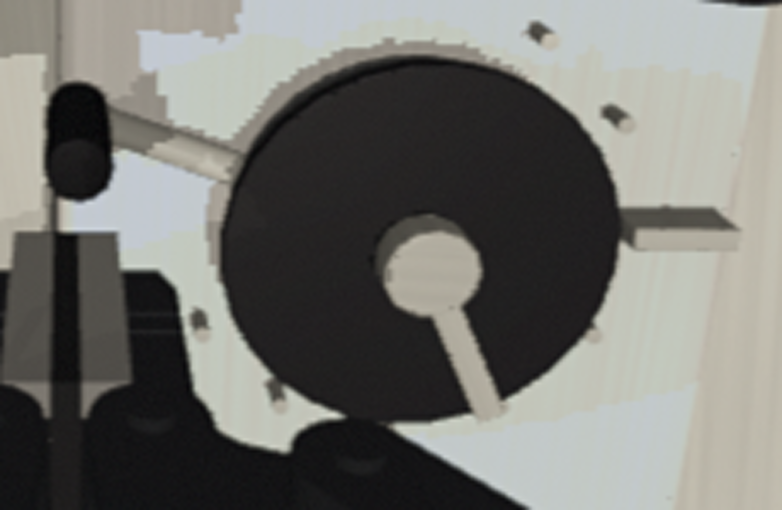

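Seen from above, the pointer swung to about 0.29 rad further on, settled there 3 mm before the stop, and held after the lever came back. The start at -1.41 belongs to the -1.57 stud and the present -1.12 to the -1.05 stud, both within 0.16. So that was one click of three. Second stroke next.

Call:
{"api": "apply_moves", "payload": {"series": "0 0 0 0.05 0 0 0; 0 0 0 0.1 0 0.004 0; 0 0 0 0.15 0 0.008 0; 0 0 0 0.16 0 0.012 0; 0 0 0 0.16 0 0.018 0; 0 0 0 0.16 0 0.024 0; 0 0 0 0.16 0 0.03 0; 0 0 0 0.16 0 0.035 0; 0 0 0 0.16 0 0.04 0; 0 0 0 0.16 0 0.045 0; 0 0 0 0.16 0 0.05 0; 0 0 0 0.16 0 0.05 0"}}

```text
clock: 11.8
tcp_pos: [0.4558, -0.0497, 0.1402]
orientation: [1.294, 1.151, -1.295]
contact_force: [-1.4, 1.4, -0.2]
grip_width: -0.0003
```

```bash
python3 st.py; python3 dial.py e1
```

```text
doser-frame tcp [-0.0979  0.0223  0.1402] F tool [ 0.19 -1.6  -1.21] F [-1.45  1.39 -0.19] 11.8
dial rel bar rad -0.952 spread -69 -54 168.92857142857142
```

Call:
{"api": "apply_moves", "payload": {"series": "0 0 0 0 0 0.002 0; 0 0 0 0 0 0.004 0; 0 0 0 0 0 0.006 0; 0 0 0 0 0 0.008 0; 0 0 0 0 0 0.01 0; 0 0 0 0 0 0.01 0"}}

```text
clock: 12.6
tcp_pos: [0.4548, -0.0592, 0.1403]
orientation: [1.294, 1.152, -1.294]
contact_force: [-0.6, 2.3, -0.4]
grip_width: 0.0001
```

```bash
python3 st.py; python3 dial.py e2
```

```text
doser-frame tcp [-0.0978  0.0127  0.1403] F tool [ 0.39 -0.9  -2.24] F [-0.63  2.33 -0.39] 12.6
dial rel bar rad -0.857 spread -64 -48 170.85714285714286
```

Call:
{"api": "apply_moves", "payload": {"series": "0 0 0 0 0 0.001 0; 0 0 0 0 0 0.002 0; 0 0 0 0 0 0.003 0; 0 0 0 0 0 0.003 0"}}

```text
clock: 13.15
tcp_pos: [0.4544, -0.062, 0.1403]
orientation: [1.294, 1.152, -1.294]
contact_force: [-0.9, 1.2, 0.7]
grip_width: -0.0001
```

```bash
python3 st.py; python3 dial.py e3
```

```text
doser-frame tcp [-0.0978  0.0099  0.1403] F tool [-0.66 -1.06 -1.07] F [-0.93  1.19  0.66] 13.15
dial rel bar rad -0.62 spread -51 -34 167.5
```

The second stroke clicked: the dial jumped from -0.86 to -0.62. That leaves one notch. I'll let the lever return.

Call:
{"api": "apply_moves", "payload": {"series": "0 0 0 0 0 -0.015 0; 0 0 0 0 0 -0.03 0; 0 0 0 0 0 -0.045 0; 0 0 0 0 0 -0.055 0; 0 0 0 0 0 -0.055 0; 0 0 0 0 0 -0.055 0"}}

```text
clock: 13.95
tcp_pos: [0.4606, -0.0076, 0.1403]
orientation: [1.294, 1.152, -1.295]
contact_force: [-0.4, -0.5, -0.1]
grip_width: 0.0003
```

```bash
python3 st.py; python3 dial.py e4
```

```text
doser-frame tcp [-0.0981  0.0646  0.1403] F tool [ 0.08 -0.39  0.56] F [-0.45 -0.51 -0.08] 13.95
dial rel bar rad -0.62 spread -51 -34 165.85714285714286
```

View pics/e4.png

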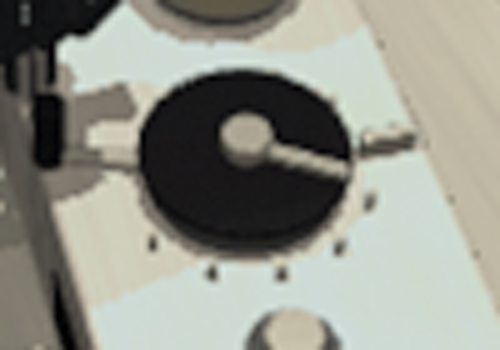

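The pointer stands at (350,170), just clockwise of the last stud before the bar. Third stroke.

Call:
{"api": "apply_moves", "payload": {"series": "0 0 0 0 0 0.008 0; 0 0 0 0 0 0.014 0; 0 0 0 0 0 0.02 0; 0 0 0 0 0 0.026 0; 0 0 0 0 0 0.032 0; 0 0 0 0 0 0.037 0; 0 0 0 0 0 0.042 0; 0 0 0 0 0 0.046 0; 0 0 0 0 0 0.05 0; 0 0 0 0 0 0.052 0; 0 0 0 0 0 0.0535 0; 0 0 0 0 0 0.0545 0"}}

```text
clock: 15.5
tcp_pos: [0.4545, -0.0615, 0.1403]
orientation: [1.294, 1.152, -1.294]
contact_force: [-0.7, 1.8, 0.4]
grip_width: 0.0004
```

```bash
python3 st.py; python3 dial.py f1
```

```text
doser-frame tcp [-0.0978  0.0104  0.1403] F tool [-0.38 -0.87 -1.75] F [-0.66  1.84  0.38] 15.5
dial rel bar rad -0.237 spread -30 -11 159.78571428571428
```

Call:
{"api": "apply_moves", "payload": {"series": "0 0 0 0 0 0.001 0; 0 0 0 0 0 0.001 0"}}

```text
clock: 15.8
tcp_pos: [0.4544, -0.0624, 0.1403]
orientation: [1.294, 1.152, -1.294]
contact_force: [-1.4, 0.6, 1.0]
grip_width: -0.0
```

```bash
python3 st.py; python3 dial.py f2
```

```text
doser-frame tcp [-0.0978  0.0094  0.1403] F tool [-1.01 -1.45 -0.42] F [-1.39  0.58  1.01] 15.8
dial rel bar rad -0.114 spread -22 -5 169.5
```

View pics/f2.png

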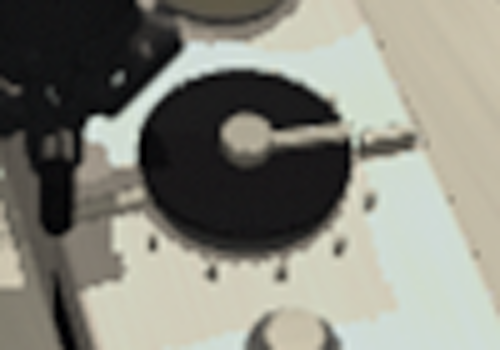

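The dial clicked to -0.11, so the pointer is at the bar. I'll retract, rise, and cross over to the plunger.

Call:
{"api": "apply_moves", "payload": {"series": "0 0 0 0 0 -0.015 0; 0 0 0 0 0 -0.03 0; 0 0 0 0 0 -0.045 0; 0 0 0 0 0 -0.056 0; 0 0 0 -0.03 0 -0.056 0; 0 0 0 -0.08 0 -0.056 0; 0 0 0 -0.11 0 -0.056 0; 0 0 0 -0.11 0.02 -0.01 0; 0 0 0 -0.11 0.04 0.035 0; 0 0 0 -0.11 0.06 0.07 0; 0 0 0 -0.11 0.08 0.105 0; 0 0 0 -0.11 0.088 0.125 0"}}

```text
clock: 17.35
tcp_pos: [0.5277, -0.1984, 0.2501]
orientation: [1.294, 1.151, -1.296]
contact_force: [-0.3, 0.8, -1.0]
grip_width: 0.0001
```

Call:
{"api": "apply_moves", "payload": {"series": "0 0 0 0 0 0 0; 0 0 0 0 0 0 0"}}

```text
clock: 17.6
tcp_pos: [0.5271, -0.1955, 0.25]
orientation: [1.294, 1.154, -1.294]
contact_force: [0.5, 0.6, 0.2]
grip_width: 0.0003
```

```bash
python3 st.py; python3 dial.py g1;python3 - <<'E'
from h import *
S=grab_frame("side");cv2.imwrite("pics/g_side.png",cv2.resize(S[165:340,255:425],None,fx=3.4,fy=3.4,interpolation=cv2.INTER_CUBIC));cv2.imwrite("pics/g_w.png",grab_frame("wrist"))
E
```

```text
doser-frame tcp [-0.0096 -0.114   0.25  ] F tool [-0.25  0.38 -0.66] F [0.45 0.61 0.25] 17.6
dial rel bar rad -0.528 spread -64 74 41.92857142857143
```

View pics/g_side.png

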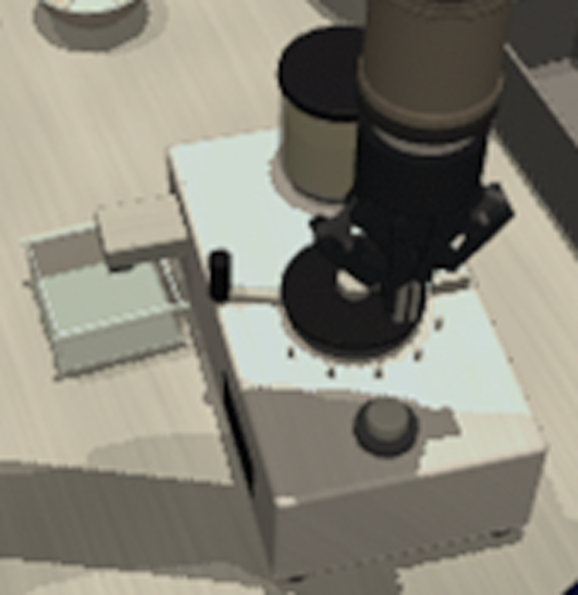

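View pics/g_w.png

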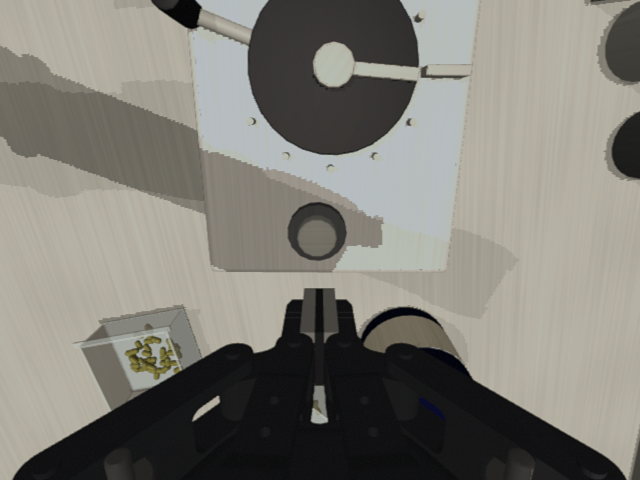

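Run:
```python
from h import *
i=camera_info("wrist")
P=(.5503,-.0835,-.1199)
for z in(.13,.14,.145,.15):
    q=ray(i,(316.5,236),z);print(z,q[:2],np.linalg.norm(ray(i,(336,236),z)-ray(i,(297,236),z)),np.linalg.norm(ray(i,(346,232),.12)-ray(i,(288,232),.12)))
print(w(P,(-.01,-.115,.14)),get_obs()["tcp_pos"])
h=ray(i,(334,64),.156);t=ray(i,(420,73),.15);b=ray(i,(470,68),.135)
g=lambda d:np.arctan2(d[1],d[0]);print(g(t-h),g(b-h),g(t-h)-g(b-h))
```

```text
0.13 [ 0.52581183 -0.20087306] 0.030335124289579928 0.04665215134944258
0.14 [ 0.52625675 -0.19762175] 0.029185872532671037 0.04665215134944258
0.145 [ 0.52647921 -0.19599609] 0.02861124665421643 0.04665215134944258
0.15 [ 0.52670167 -0.19437044] 0.02803662077576193 0.04665215134944258
[[ 0.52661631 -0.19647824  0.14      ]] [ 0.52729566 -0.19532506  0.25023538]
-0.19481188665813173 -0.11085988763413046 -0.08395199902400127
```

The pointer is 0.08 rad short of the bar line, so it stands at the bar. The plunger is under the tool within 2 mm. I'll press it.

Call:
{"api": "apply_moves", "payload": {"series": "0 0 0 0.04 0 0.001 0; 0 0 0 0.075 0 0.001 0; 0 0 0 0.09 0 0.001 0; 0 0 0 0.095 0 0.001 0; 0 0 0 0.098 0 0.001 0; 0 0 0 0.101 0 0.001 0; 0 0 0 0.101 0 0.001 0"}}

```text
clock: 18.62
tcp_pos: [0.5274, -0.1978, 0.1497]
orientation: [1.295, 1.152, -1.294]
contact_force: [-0.8, 1.2, 0.8]
grip_width: -0.0002
```

Call:
{"api": "apply_moves", "payload": {"series": "0 0 0 0.002 0 0 0; 0 0 0 0.003 0 0 0; 0 0 0 0.003 0 0 0"}}

```text
clock: 19.0
tcp_pos: [0.5271, -0.1977, 0.1462]
orientation: [1.294, 1.152, -1.294]
contact_force: [0.3, 0.0, -0.3]
grip_width: -0.0001
```

Call:
{"api": "apply_moves", "payload": {"series": "0 0 0 0.002 0 0 0; 0 0 0 0.003 0 0 0; 0 0 0 0.003 0 0 0"}}

```text
clock: 19.38
tcp_pos: [0.5272, -0.1978, 0.1433]
orientation: [1.294, 1.152, -1.294]
contact_force: [0.2, -0.3, 1.3]
grip_width: -0.0
```

Call:
{"api": "apply_moves", "payload": {"series": "0 0 0 0.002 0 0 0; 0 0 0 0.003 0 0 0; 0 0 0 0.003 0 0 0"}}

```text
clock: 19.75
tcp_pos: [0.5273, -0.1978, 0.1404]
orientation: [1.294, 1.152, -1.294]
contact_force: [0.7, -0.0, 4.0]
grip_width: -0.0
```

Call:
{"api": "apply_moves", "payload": {"series": "0 0 0 0.0015 0 0 0; 0 0 0 0.003 0 0 0; 0 0 0 0.003 0 0 0"}}

```text
clock: 20.12
tcp_pos: [0.5273, -0.1978, 0.1373]
orientation: [1.294, 1.152, -1.294]
contact_force: [-0.9, 0.5, 5.0]
grip_width: 0.0003
```

Call:
{"api": "apply_moves", "payload": {"series": "0 0 0 0.001 0 0 0; 0 0 0 0.002 0 0 0; 0 0 0 0.002 0 0 0"}}

```text
clock: 20.5
tcp_pos: [0.5273, -0.1978, 0.136]
orientation: [1.295, 1.152, -1.294]
contact_force: [-3.1, 1.3, 11.5]
grip_width: 0.0002
```

Call:
{"api": "apply_moves", "payload": {"series": "0 0 0 0.001 0 0 0; 0 0 0 0.002 0 0 0; 0 0 0 0.002 0 0 0"}}

```text
clock: 20.88
tcp_pos: [0.5275, -0.1979, 0.1357]
orientation: [1.297, 1.153, -1.293]
contact_force: [-7.7, 5.3, 28.5]
grip_width: -0.0002
```

The button bottomed out at z 0.136, 8 mm below first contact, and the force rose steeply as expected. I'll rise and clear.

Call:
{"api": "apply_moves", "payload": {"series": "0 0 0 -0.004 0 0 0; 0 0 0 -0.015 0 0 0; 0 0 0 -0.04 0 0 0; 0 0 0 -0.08 0 0 0; 0 0 0 -0.12 0 0 0; 0 0 0 -0.16 0 -0.02 0; 0 0 0 -0.18 0 -0.06 0; 0 0 0 -0.18 -0.05 -0.09 0; 0 0 0 -0.18 -0.09 -0.12 0; 0 0 0 -0.18 -0.09 -0.15 0; 0 0 0 -0.18 -0.09 -0.15 0; 0 0 0 -0.18 -0.09 -0.15 0"}}

```text
clock: 22.38
tcp_pos: [0.455, -0.0391, 0.3132]
orientation: [1.294, 1.152, -1.295]
contact_force: [-0.1, -0.7, 0.0]
grip_width: 0.0
```

```bash
python3 st.py; python3 dial.py k1;python3 - <<'E'
from h import *
S=grab_frame("side");cv2.imwrite("pics/k_side.png",S);cv2.imwrite("pics/k_w.png",grab_frame("wrist"));cv2.imwrite("pics/k_sc.png",grab_frame("scene"))
E
```

```text
doser-frame tcp [-0.1     0.0327  0.3132] F tool [-0.04  0.01  0.73] F [-0.07 -0.72  0.04] 22.375
dial rel bar rad -0.115 spread -22 -5 163.78571428571428
```

View pics/k_side.png

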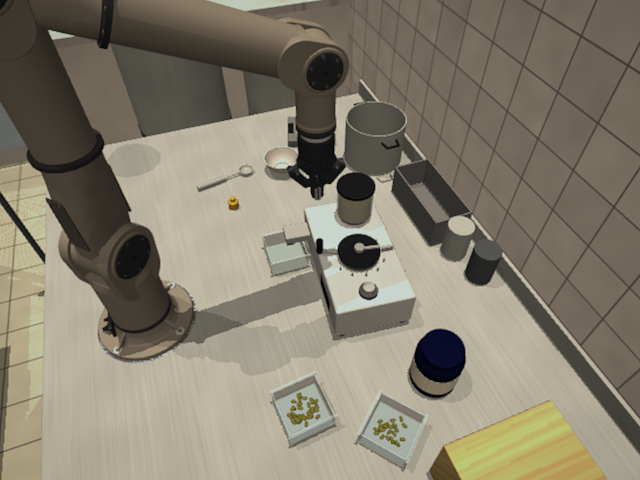

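View pics/k_w.png

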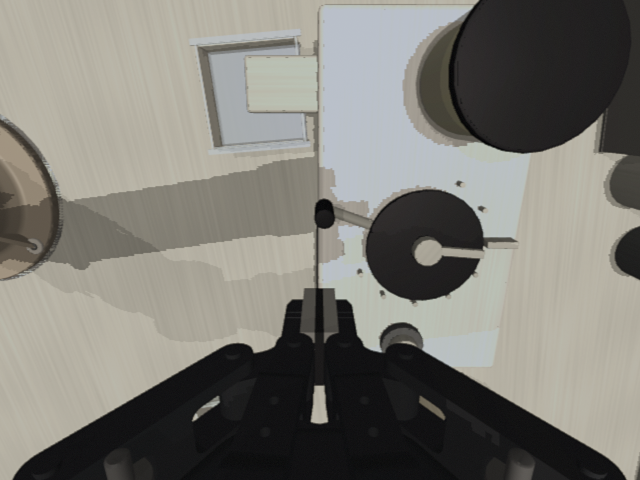

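The pointer lies along the bar at (480,253), the lever is at rest, and the tubs look unmoved. One check that the plunger rose and that nothing shifted, then I'll hand in.

Run:
```python
from h import *
a=cv2.imread("pics/side0.png");b=cv2.imread("pics/k_side.png")
def d(n,x0,x1,y0,y1):print(n,np.abs(a[y0:y1,x0:x1].astype(int)-b[y0:y1,x0:x1]).mean().round(1))
d("plunger",355,382,278,302);d("lever",312,330,235,256);d("hops",270,340,372,445);d("flower",355,430,390,465);d("jar",408,468,328,398);d("tub",262,312,228,275);d("weight",225,242,192,212);d("spoon",195,256,162,192)
cv2.imwrite("pics/cmp.png",np.hstack([cv2.resize(x[225:310,305:400],None,fx=4,fy=4) for x in(a,b)]))
```

```text
plunger 7.4
lever 11.4
hops 6.8
flower 6.9
jar 3.7
tub 8.8
weight 15.8
spoon 17.5
```

View pics/cmp.png

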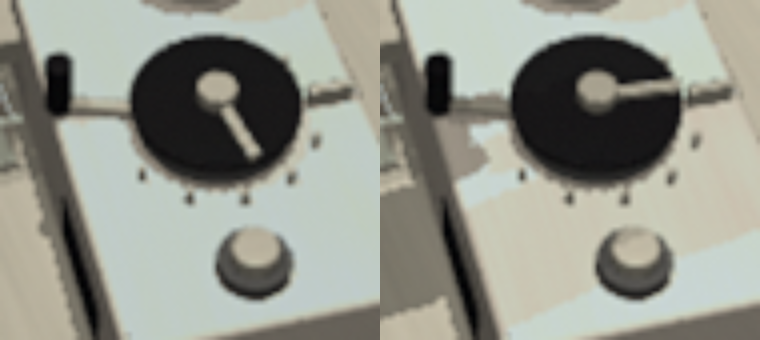

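The plunger is up and the lever at rest, both as they were at the start. The other differences are shadows.

```bash
python3 -c "
from bench import *
print(hand_in())"
```

```text
the job is handed in; nothing more can be done
None
```

I clicked the dial on with three lever strokes until the pointer stood at the long bar, then pressed the plunger fully down and let it rise. The job was handed in after about 22.5 s; hand-in gives no verdict.

- **Lever:** I felt for the stop only on the first stroke, where the push peaked at about 9 N. The other two strokes ended after the click, at about 2 N. The lever was let back after each stroke and looked at rest in the last picture.
- **Dial:** the pointer settled about 0.1 rad short of the bar's middle, by two camera views (0.08 and 0.11). That is within the 0.16 that the notches may be off.
- **Plunger:** it bottomed out 8 mm below first contact, and the push reached 28.5 N at the bottom. In the last picture it was up again.
- **Other things:** the empty tub, the jar and the other tubs look unmoved in the last pictures. I judged the spoon and weight by eye only, because shadows spoiled the picture comparison there.

**What disagreed:** the first stroke turned the dial only about 0.27 to 0.3 rad instead of 0.52, while the next two turned it about 0.50. I counted the first as a full click: the dial stopped moving before the lever's stop and held when the lever returned. The last notch is the one nearest the bar either way.

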